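# Put the spindle tooling away with its own kind

## Task

Put the five loose pieces of spindle tooling away where each kind belongs: each spring collet, small end down, fully home in the empty bore of the collet rack that fits it; the spacer ring over the post of the spacer stand, flat on the ring already there; and the flanged bush and the bronze bush upright in the bay of the bush tray that already holds one like it. Set every piece down gently, without letting it drop, and do not disturb the dial indicator or the loupe.

Things in the scene. Friction and masses are not known exactly. Their poses are not given: they have to be found in the camera images.
- collet_large: Larger loose spring collet, bright steel, slotted top, standing on its small end: 35 mm high, 20 mm across at the bottom, widening evenly to its head of 32 mm across at 31 mm height (29 mm across at the very top). Grasp it across the head, in its upper 10 mm. Origin: centre of the underside; z up.
- collet_small: Smaller loose spring collet, same form: 30 mm high, 17 mm across at the bottom, widening to 28 mm across at 26 mm height (25 mm at the very top). Grasp it across the head. Origin: centre of the underside; z up.
- spacer_ring: Loose steel spacer ring lying flat: 44 mm outside, 26 mm bore, 12 mm high. Origin: centre of the underside; z up.
- bush_flanged: Loose steel bush standing on its flange: flange 36 mm across and 9 mm high, neck above it 26 mm across, 30 mm high in all. Origin: centre of the underside; z up.
- bush_bronze: Loose plain bronze (yellowish) bush: 32 mm across, 22 mm high. Origin: centre of the underside; z up.
- collet_rack: Grey stepped block 54 x 162 mm on a base plate 78 x 178 mm, fixed; origin: centre of underside. Blind bores along its y axis (x = 0), floors at z = 10 mm, mouths chamfered 2 mm: large empty one, 32 mm wide, y = +54, in the taller end (top z = 34); small empty one, 26 mm wide, y = 0 (top z = 28); like it y = -52, holding a fixed small collet. A collet that is home stands on the floor, 11 to 12 mm proud.
- spacer_stand: Metal foot 66 mm across, 8 mm high, fixed, with an upright post on its centre, 14 mm thick, tapering from 49 mm height to a blunt tip at 60 mm. A ring like the loose one already lies on the foot, fixed, its top 20 mm above the bench; the loose ring ends with its origin 20 mm above the stand's. Origin: centre of the underside; z up.
- bush_tray: Grey tray 118 (x) x 124 (y) mm, fixed; walls 4 mm thick, 12 mm high, inner floor at z = 4 mm. A wall along x at y = 0 parts it into two bays 56 mm wide, 110 mm long, centred at y = +30 and -30 mm. The +y bay holds a fixed flanged bush at x = +32 mm, the -y bay a fixed bronze bush at x = +33 mm; the rest of each (middle about x = -26 mm) is free. Origin: centre of the underside.
- dial_indicator: Bystander: dial indicator lying on its back, round white dial with a stem, 101 x 58 x 24 mm; leave it. Origin: middle of its outline, on its underside; its stem points to its -x.
- loupe: Bystander: black waisted stand magnifier, 42 mm across, 41 mm high; leave it. Origin: centre of the underside.

How it is judged:
By the outcome, as a careful person would: the job done as asked, in the order asked, and still so for the second after the job is handed in, with the robot touching nothing.
It also fails if it takes over 115 s, if anything falls off the work surface, if the arm or the gripper's body presses on something with over 40 N, if the wrist force passes 120 N, or if a joint passes its speed limit or range.

## Robot

A 7-joint arm with a two-finger parallel gripper is mounted at the origin on a cart in front of the work surface, level with it; the furniture and walls round the work are solid. World frame = base frame: x ahead of the robot, y to its left, z up, the work surface at z = 0. Lengths are in m, angles in degrees, forces in N, time in s.
With the tool pointing down it reaches from about 0.425 to 0.875 m from the base axis. Payload 4.7 kg.
Tool frame: the origin (TCP) lies at the very end of the fingers, on their centre line; the grasp point (between the pads) lies 19 mm behind it; z points along the fingers, y is the line along which they close (so a half turn about z gives the same grasp; the last joint's range is limited). The gripper opens to 87 mm and grips with 3 to 60 N. Pads are 19 mm wide; open, the fingers measure 117 mm over their backs; the gripper's body (75 mm by 190 mm) begins 51 mm behind the grasp point.
Start: joints at [68.474, 18.392, -4.016, 83.108, 1.295, 78.541, -3.26], TCP at [0.247, -0.601, 0.223] pointing down, gripper open.
Joint ranges: [-163.93, 163.93], [-17.29, 119.83], [-79.2, 71.16], [3.27, 140.29], [-89.18, 269.18], [5.43, 117.66], [-154.24, 154.24]. Speed limits (degrees/s): [147.25, 147.25, 180, 180, 180, 180, 180].

## Interface

Orientations are given as [roll, pitch, yaw] about the fixed x, y, z axes, in that order (R = Rz(yaw) Ry(pitch) Rx(roll)).
In Python, from cell import get_obs, eyes, env gives the robot as it stands.
- The arm moves only by the tool servo_tool, never from a script. Its argument "series" is a list that holds one entry, the list of rows, each a list of 7 numbers: the shift along the tool's x, y, z in units of 300 mm (1.0 is 300 mm), then the turn, a rotation vector about the tool's x, y, z in units of pi rad (1.0 is pi rad), then the opening, from 0 (shut) to 1 (fully open). In form: [[[tx, ty, tz, wx, wy, wz, gripper], ...]]. A call has 1 to 12 rows; each row is the pose to reach, as a shift and turn from the pose commanded when the call began, along the tool's axes at that moment, turning the shorter way round; what a row does not reach only later rows make up. A row lasts 1/12 s, in which the tool goes at most 41.7 mm and 7.16 degrees, less where a joint would pass 70% of its speed; a pose out of reach is approached as far as the arm can. A call with a number of a shift or a turn outside -1 to 1 is refused whole. A call with a gripper value outside its range is refused whole. The fingers move at their own pace and stop on an object; "grip_force" is the grip in N (left out, the last holds). Time passes only in rows, so rows that repeat a pose let the fingers close. It gives the time, the measured TCP pose, the force, the opening and the grip force at its end, in the units of the state.
- get_obs(): the state, without advancing time (a new reading comes with each control period).
- eyes.read_camera(name): name is "scene" or "top"; returns a dict with "frame" (400x640x3 uint8, red, green, blue), "depth" (400x640 float32, m along the optical axis (not along the pixel's ray), 0 where there is no reading), "fx", "fy", "cx", "cy" (pixels), "origin" and "rotation" of the camera in the world. Camera axes: x right, y down, z forward; pixel columns grow to the right and rows downward; lengths in m; the calibration is good to about 2 mm. A picture is of the moment at which its call begins.
- env.sign_off(): hands the job in; it is judged then, once.
The state is a dict: "time_s": time; "qpos": joint angles; "joint_velocities": joint speeds; "effort": joint torques, N m; "tool_pos": TCP position; "tool_rot": TCP orientation; "force": force on the tool from outside, world axes, zero at the start; "wrist_torque": the same for the moment, N m; "grip_width": finger opening in m; "grasp_force": force on a finger pad.
Only numpy, scipy, OpenCV 4.12 (cv2) and the standard library are available. Lean on these libraries where they do the work, as an engineer would, in place of code of your own. Each camera call takes 0.05 s, during which the arm holds its last target. There are 200 camera calls.

## Working session

There is one attempt and no reset: what is moved stays moved. The work goes in short steps, Python scripts to look and compute and a tool call to move; the robot and the scene stay as the last step left them, time stands still between calls to the robot, and variables do not carry over. Pictures are saved under pics/ and viewed, at most 14 in all, crops included, and the job is handed in when it is done.

Besides the shell and the picture viewer there is one more tool, called after "Call:" by a JSON object that holds its "api" and its "payload", one argument or row to a line. servo_tool: Moves the arm, as the interface text tells. Shifts and turns lie within -1 to 1; 1 stands for 300 mm of shift or pi rad of turn. Its arguments: {"type":"object","properties":{"series":{"type":"array"},"grip_force":{"type":"number"}},"required":["series"]}

```bash
mkdir -p pics; ls; cat > h.py <<'E'
import numpy as np, cv2
from cell import get_obs, eyes, env
def look(n):
    c=eyes.read_camera(n); np.savez('/tmp/%s.npz'%n,**c); return c
def load(n): return dict(np.load('/tmp/%s.npz'%n))
def cloud(c):
    d=c['depth']; v,u=np.mgrid[:d.shape[0],:d.shape[1]]
    p=np.stack([(u-c['cx'])/c['fx']*d,(v-c['cy'])/c['fy']*d,d],-1)
    w=p@np.array(c['rotation']).T+np.array(c['origin']); w[d==0]=np.nan; return w
E
python3 - <<'E'
from h import *
for n in ('scene','top'):
    c=look(n); cv2.imwrite(f'pics/{n}0.png',c['frame'][...,::-1]); print(n,c['fx'],c['origin'],np.array(c['rotation']).round(3).tolist())
print(get_obs())
E
```

```text
pics
scene 411.1062454812369 [0.25074456 0.61728146 0.58670868] [-129.116, -0.716, -152.454]
top 402.56988877016397 [0.35618073 0.05204583 0.99598261] [-166.26, 0.322, -97.7]
{'time_s': 0.1, 'qpos': array([68.47380657, 18.43424019, -4.01756252, 83.16854681,  1.29359797,
       78.54135172, -3.25832928]), 'joint_velocities': array([ 0.11635964, -0.02917747, -0.03594129, -0.20487592,  0.05934948,
        0.00563573, -0.06208231]), 'effort': array([-4.34100375e-04, -4.92572844e+01, -4.05898690e-01, -3.13402355e+01,
       -6.41915831e-02,  3.94520047e-02,  4.53728796e-05]), 'tool_pos': array([ 0.24679476, -0.60078   ,  0.22157209]), 'tool_rot': array([-1.79901026e+02,  3.51449467e-03,  2.23391234e+01]), 'force': array([ 0.39466738, -0.80785111, -0.39174801]), 'wrist_torque': array([-0.01522139, -0.02208693, -0.0140913 ]), 'grasp_force': 0.0, 'grip_width': 0.08697917882634064}
```

View pictures.

View pics/top0.png

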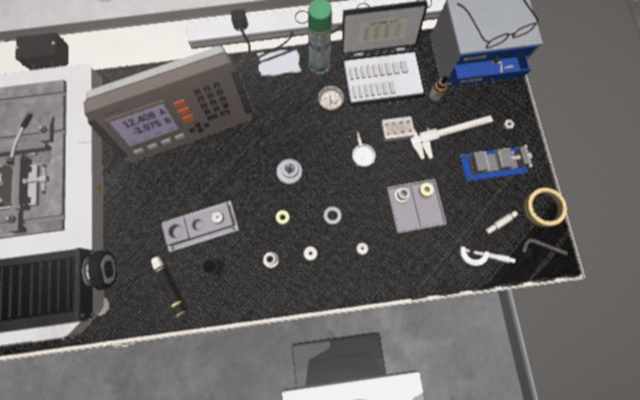

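View pics/scene0.png

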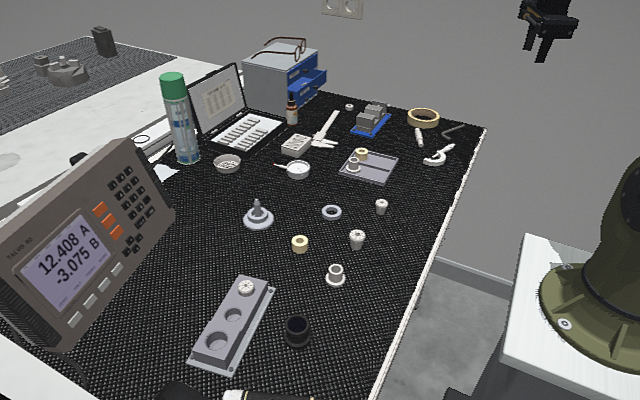

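```bash
cat >> h.py <<'E'
from scipy.spatial.transform import Rotation as Ro
def cloud(c):
    d=c['depth']; v,u=np.mgrid[:d.shape[0],:d.shape[1]]
    p=np.stack([(u-c['cx'])/c['fx']*d,(v-c['cy'])/c['fy']*d,d],-1)
    w=p@Ro.from_euler('xyz',c['rotation'],degrees=True).as_matrix().T+np.array(c['origin']); w[d==0]=np.nan; return w
E
python3 - <<'E'
from h import *
c=load('top'); w=cloud(c)
# orthographic height map: 1mm per px, x 0.2..0.9 , y -0.5..0.5
for n in ('top','scene'):
    w=cloud(load(n)); z=w[...,2]; ok=(abs(z)<.006); print(n,np.nanmedian(z[ok]),ok.sum())
    m=((z>.004)&(z<.1)&(np.hypot(w[...,0],w[...,1])>.35)&(np.hypot(w[...,0],w[...,1])<.95)).astype(np.uint8)
    k,l,s,_=cv2.connectedComponentsWithStats(m)
    for i in range(1,k):
        if s[i,4]>40:
            p=w[l==i]; print(s[i],p.min(0).round(3),p.max(0).round(3),np.median(p,0).round(3))
E
```

```text
top -0.000837396344841923 99515
[311  48  18  26 333] [ 0.934 -0.062  0.004] [ 0.95  -0.017  0.1  ] [ 0.941 -0.038  0.055]
[429  58  72  43 995] [ 0.807 -0.477  0.004] [ 0.879 -0.317  0.1  ] [ 0.823 -0.369  0.067]
[ 342   62   85   46 2953] [ 0.818 -0.317  0.004] [ 0.942 -0.1    0.037] [ 0.87  -0.193  0.022]
[319  86  25  24 234] [ 0.82  -0.088  0.004] [ 0.885 -0.024  0.024] [ 0.865 -0.058  0.012]
[  92   91  161  161 5019] [0.513 0.151 0.004] [0.87  0.542 0.1  ] [0.783 0.383 0.066]
[ 380  115  114   44 1460] [ 0.655 -0.473  0.004] [ 0.778 -0.175  0.032] [ 0.726 -0.261  0.01 ]
[503 119  11  10  68] [ 0.706 -0.52   0.004] [ 0.731 -0.496  0.017] [ 0.716 -0.506  0.012]
[352 131  23  36 437] [ 0.652 -0.143  0.004] [ 0.751 -0.086  0.03 ] [ 0.683 -0.114  0.018]
[ 459  145   74   37 1792] [ 0.58  -0.55   0.004] [ 0.653 -0.362  0.058] [ 0.61  -0.442  0.028]
[ 608  144   32  110 1835] [ 0.345 -0.745  0.004] [ 0.598 -0.735  0.099] [ 0.518 -0.74   0.037]
[277 159  25  24 485] [0.637 0.047 0.004] [0.701 0.11  0.062] [0.665 0.078 0.01 ]
[ 387  179   60   54 1680] [ 0.474 -0.295  0.004] [ 0.6   -0
[... 2430 characters left out ...]
058] [0.662 0.085 0.012]
[375 199  13  15 143] [ 0.431 -0.087  0.004] [ 0.456 -0.058  0.031] [ 0.443 -0.065  0.026]
[321 205  20  15 187] [ 0.514 -0.037  0.004] [0.559 0.008 0.013] [ 0.536 -0.01   0.01 ]
[349 230  16  20 246] [0.433 0.039 0.004] [0.464 0.07  0.036] [0.447 0.06  0.032]
[291 235  17  18 236] [0.531 0.093 0.004] [0.563 0.126 0.023] [0.545 0.114 0.018]
[325 264  20  22 314] [0.431 0.136 0.004] [0.467 0.168 0.031] [0.447 0.157 0.017]
[ 186  274   89  103 4192] [0.502 0.224 0.004] [0.607 0.41  0.041] [0.547 0.335 0.026]
[284 314  26  35 749] [0.428 0.273 0.004] [0.47  0.313 0.041] [0.445 0.298 0.037]
[223 389 101  11 652] [0.363 0.368 0.017] [0.49  0.433 0.026] [0.444 0.407 0.022]
```

```bash
python3 - <<'E'
from h import *
for n in ('top','scene'):
    w=cloud(load(n)); P=w.reshape(-1,3); P=P[~np.isnan(P).any(1)]
    def rect(x0,x1,y0,y1,z0,z1,nm):
        q=P[(P[:,0]>x0)&(P[:,0]<x1)&(P[:,1]>y0)&(P[:,1]<y1)&(P[:,2]>z0)&(P[:,2]<z1)]
        print(n,nm,len(q),cv2.minAreaRect((q[:,:2]*1000).astype(np.float32)),q[:,2].max().round(4))
    rect(.49,.62,.21,.42,.004,.06,'rack all'); rect(.49,.62,.21,.42,.022,.06,'rack block')
    rect(.465,.61,-.3,-.15,.004,.06,'tray')
    rect(.465,.61,-.3,-.15,.018,.06,'fixed bushes')
    for nm,a in dict(flangedfix=(.54,.61,-.222,-.15,.018,.06),bronzefix=(.54,.61,-.3,-.225,.018,.06),post=(.63,.71,.04,.12,.027,.07),foot=(.63,.71,.04,.12,.004,.07),DROlow=(.5,.9,.1,.55,.06,.1),DRO=(.5,.9,.1,.55,.1,.3)).items(): rect(*a,nm)
    for nm,(x,y,h) in dict(L=(.45,.054,.035),S=(.4445,-.0725,.03),ring=(.538,-.0145,.012),fl=(.451,.1505,.03),br=(.5485,.109,.022)).items():
        q=P[(np.hypot(P[:,0]-x,P[:,1]-y)<.03)&(P[:,2]>h-.006)]; c,r=cv2.minEnclosingCircle((q[:,:2]*1000).astype(np.float32)); print(nm,np.round(c,1),round(r,1),np.median(q[:,2]).round(4))
E
```

```text
top rack all 2160 ((552.2521362304688, 314.52764892578125), (122.93299865722656, 208.04518127441406), 0.21097414195537567) 0.0435
top rack block 1322 ((553.6615600585938, 332.4132995605469), (71.5043716430664, 199.8027801513672), 16.54018211364746) 0.0435
top tray 1703 ((538.2059326171875, -224.9765625), (149.10740661621094, 142.40489196777344), 89.44322204589844) 0.0378
top fixed bushes 197 ((566.2156372070312, -226.09214782714844), (31.05976676940918, 90.11162567138672), 6.578439712524414) 0.0378
top flangedfix 80 ((565.6229858398438, -193.26931762695312), (25.233118057250977, 24.795124053955078), 79.41515350341797) 0.0378
top bronzefix 117 ((569.4985961914062, -254.85963439941406), (31.24123191833496, 31.66755485534668), 14.08191967010498) 0.0299
top post 39 ((667.4580078125, 77.97644805908203), (9.727468490600586, 12.647050857543945), 40.30810546875) 0.0617
top foot 492 ((670.9237060546875, 78.47807312011719), (61.806175231933594, 75.55711364746094), 83.60479736328125) 0.0617
top DROlow 2927 ((764.8667602539062, 408.55718994140625), (221.5176544189453, 512.8811645507812), 40.9388
[... 978 characters left out ...]
72265625), (31.27263069152832, 32.43235778808594), 35.06543731689453) 0.0263
scene post 79 ((665.037109375, 82.22865295410156), (13.282990455627441, 10.28264045715332), 27.957120895385742) 0.0585
scene foot 563 ((663.34033203125, 82.84352111816406), (64.16500091552734, 55.6126708984375), 35.77878189086914) 0.0585
scene DROlow 4769 ((800.032470703125, 330.393798828125), (79.11071014404297, 355.4190673828125), 2.7860007286071777) 0.1
scene DRO 15676 ((750.977783203125, 401.98577880859375), (219.8154754638672, 505.7038879394531), 46.2022705078125) 0.198
L [448.9  54.3] 15.8 0.0329
S [443.9 -72.7] 14.8 0.028
ring [536.9 -14.1] 22.7 0.0101
fl [448.7 151.5] 13.6 0.0281
br [547.  109.4] 16.7 0.0198
```

```bash
cat >> h.py <<'E'
def rows(fr,*tos):
    # poses x,y,z(mm),yaw(deg), tool down -> rows in tool axes/units
    a=np.radians(fr[3]); X=np.array([np.cos(a),np.sin(a)]); Y=np.array([np.sin(a),-np.cos(a)])
    for t in tos:
        d=np.array(t[:2])-fr[:2]; print(np.round([d@X/300,d@Y/300,-(t[2]-fr[2])/300,0,0,-(t[3]-fr[3])/180],4).tolist())
def obs():
    o=get_obs(); print(round(o['time_s'],2),(o['tool_pos']*1000).round(1),o['tool_rot'].round(2),'F',o['force'].round(1),'w',round(o['grip_width']*1000,1),'g',round(float(o['grasp_force']),1),o['qpos'].round(0))
E
python3 - <<'E'
from h import *
for n in ('top','scene'):
    w=cloud(load(n)); P=w.reshape(-1,3); P=P[~np.isnan(P).any(1)]
    q=P[(np.hypot(P[:,0]-.566,P[:,1]-.265)<.03)&(P[:,2]>.033)]; print(n,'fixcol',cv2.minEnclosingCircle((q[:,:2]*1000).astype(np.float32)))
    a=np.radians(10.6); R=np.array([[np.cos(a),np.sin(a)],[-np.sin(a),np.cos(a)]])
    L=(P[:,:2]-[.5466,.3691])@R.T
    for zl in (.05,.1,.15,.2): 
        m=(P[:,2]>zl)&(P[:,2]<zl+.06)&(abs(L[:,1])<.06)&(abs(L[:,0])<.3); print(zl,m.sum(), np.sort(L[m,0])[:12:3].round(3) if m.any() else '')
rows([247,-601,223,22.34],[450,-350,220,60]); rows([450,-350,220,60],[450,-65,160,100.6]); rows([450,-65,160,100.6],[450,53.5,100,100.6])
E
```

```text
top fixcol ((566.3433837890625, 265.2308044433594), 13.980634689331055)
0.05 930 [0.226 0.229 0.229 0.229]
0.1 1061 [0.24  0.241 0.243 0.244]
0.15 1461 [0.255 0.257 0.258 0.258]
0.2 8 [0.276 0.279 0.281]
scene fixcol ((564.029541015625, 265.65460205078125), 13.627062797546387)
0.05 2783 [0.226 0.227 0.227 0.227]
0.1 3176 [0.238 0.238 0.239 0.239]
0.15 3227 [0.253 0.254 0.254 0.255]
0.2 0 
[0.9439, -0.5167, 0.01, 0.0, 0.0, -0.2092]
[0.8227, -0.475, 0.2, 0.0, 0.0, -0.2256]
[0.3883, 0.0727, 0.2, 0.0, 0.0, -0.0]
```

Call:
{"api": "servo_tool", "payload": {
  "series": [
    [[0.94,-0.517,0.01,0,0,-0.2092,1],[0.94,-0.517,0.01,0,0,-0.2092,1],[0.94,-0.517,0.01,0,0,-0.2092,1],[0.94,-0.517,0.01,0,0,-0.2092,1],[0.94,-0.517,0.01,0,0,-0.2092,1],[0.94,-0.517,0.01,0,0,-0.2092,1],[0.94,-0.517,0.01,0,0,-0.2092,1],[0.94,-0.517,0.01,0,0,-0.2092,1],[0.94,-0.517,0.01,0,0,-0.2092,1],[0.94,-0.517,0.01,0,0,-0.2092,1]]
  ]
}}

```text
time_s: 0.93
tool_pos: [0.4503, -0.3483, 0.2193]
tool_rot: [-180.0, -0.0, 60.3]
force: [-0.3, 0.3, -0.4]
grip_width: 0.0869
grasp_force: 0.0
```

Call:
{"api": "servo_tool", "payload": {
  "series": [
    [[0.82,-0.475,0.2,0,0,-0.224,0.7],[0.82,-0.475,0.2,0,0,-0.224,0.7],[0.82,-0.475,0.2,0,0,-0.224,0.7],[0.82,-0.475,0.2,0,0,-0.224,0.7],[0.82,-0.475,0.2,0,0,-0.224,0.7],[0.82,-0.475,0.2,0,0,-0.224,0.7],[0.82,-0.475,0.2,0,0,-0.224,0.7],[0.82,-0.475,0.2,0,0,-0.224,0.7],[0.82,-0.475,0.2,0,0,-0.224,0.7],[0.82,-0.475,0.2,0,0,-0.224,0.7]]
  ]
}}

```text
time_s: 1.77
tool_pos: [0.4483, -0.0683, 0.1596]
tool_rot: [-180.0, 0.1, 100.2]
force: [-0.2, -0.8, -0.2]
grip_width: 0.0609
grasp_force: 0.0
```

```bash
python3 - <<'E'
from h import *
obs()
o=get_obs(); f=list(o['tool_pos']*1000)+[o['tool_rot'][2]]
rows(f,[450,53.5,100,100.6],[450,53.5,60,100.6])
E
```

```text
1.77 [448.3 -68.3 159.6] [-1.7998e+02  6.0000e-02  1.0018e+02] F [-0.2 -0.8 -0.2] w 60.9 g 0.0 [ 41.  -2. -34. 113.  -1.  68.  17.]
[0.3986, 0.0773, 0.1986, 0.0, 0.0, -0.0023]
[0.3986, 0.0773, 0.3319, 0.0, 0.0, -0.0023]
```

Call:
{"api": "servo_tool", "payload": {
  "series": [
    [[0.395,0.076,0.198,0,0,-0.002,0.7],[0.395,0.076,0.198,0,0,-0.002,0.7],[0.395,0.076,0.198,0,0,-0.002,0.7],[0.395,0.076,0.198,0,0,-0.002,0.7],[0.395,0.076,0.198,0,0,-0.002,0.7],[0.395,0.076,0.198,0,0,-0.002,0.7],[0.395,0.076,0.198,0,0,-0.002,0.7],[0.395,0.076,0.198,0,0,-0.002,0.7]]
  ]
}}

```text
time_s: 2.43
tool_pos: [0.4506, 0.0518, 0.1008]
tool_rot: [179.9, 0.1, 100.4]
force: [0.0, 0.2, 0.4]
grip_width: 0.0609
grasp_force: 0.0
```

```bash
python3 - <<'E'
from h import *
obs()
c=look('scene'); i=c['frame'][150:330,240:480]; cv2.imwrite('pics/s1.png',cv2.resize(i,None,fx=3,fy=3)[...,::-1])
o=get_obs(); f=list(o['tool_pos']*1000)+[o['tool_rot'][2]]
rows(f,[450,53.5,45,100.6],[450,53.5,26,100.6])
E
```

```text
2.43 [450.6  51.8 100.8] [1.7994e+02 5.0000e-02 1.0042e+02] F [0.  0.2 0.4] w 60.9 g 0.0 [ 33.   2. -43. 117.   2.  61.  -1.]
[0.0045, -0.0011, 0.1858, 0.0, 0.0, -0.0008]
[0.0045, -0.0011, 0.2491, 0.0, 0.0, -0.0008]
```

View pics/s1.png

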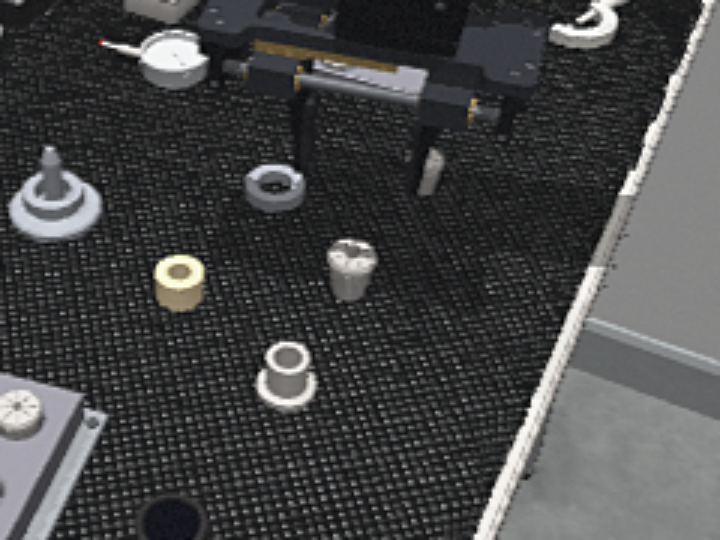

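Call:
{"api": "servo_tool", "payload": {
  "series": [
    [[0.0045,0,0.1,0,0,0,0.6],[0.0045,0,0.18,0,0,0,0.6],[0.0045,0,0.22,0,0,0,0.6],[0.0045,0,0.249,0,0,0,0.6],[0.0045,0,0.249,0,0,0,0.6],[0.0045,0,0.249,0,0,0,0.2],[0.0045,0,0.249,0,0,0,0.2],[0.0045,0,0.249,0,0,0,0.2],[0.0045,0,0.249,0,0,0,0.2],[0.0045,0,0.249,0,0,0,0.2],[0.0045,0,0.249,0,0,0,0.2]]
  ],
  "grip_force": 25
}}

```text
time_s: 3.4
tool_pos: [0.4502, 0.0556, 0.0262]
tool_rot: [179.9, 0.0, 100.7]
force: [-0.6, -0.7, 4.4]
grip_width: 0.03
grasp_force: 25.0
```

```bash
python3 - <<'E'
from h import *
obs()
o=get_obs(); f=list(o['tool_pos']*1000)+[o['tool_rot'][2]]
rows(f,[f[0],f[1],110,100.6],[546.5,369,110,100.6])
E
```

```text
3.4 [450.2  55.6  26.2] [1.7993e+02 4.0000e-02 1.0067e+02] F [-0.6 -0.7  4.4] w 30.0 g 25.0 [ 30.  10. -43. 121.   8.  52.  -7.]
[0.0, 0.0, -0.2794, 0.0, 0.0, 0.0004]
[0.9672, 0.509, -0.2794, 0.0, 0.0, 0.0004]
```

Call:
{"api": "servo_tool", "payload": {
  "series": [
    [[0,0,-0.05,0,0,0,0.2],[0,0,-0.14,0,0,0,0.2],[0,0,-0.28,0,0,0,0.2],[0.2,0.105,-0.28,0,0,0,0.2],[0.4,0.21,-0.28,0,0,0,0.2],[0.55,0.29,-0.28,0,0,0,0.2],[0.7,0.37,-0.28,0,0,0,0.2],[0.82,0.43,-0.28,0,0,0,0.2],[0.91,0.48,-0.28,0,0,0,0.2],[0.964,0.509,-0.28,0,0,0,0.2],[0.964,0.509,-0.28,0,0,0,0.2],[0.964,0.509,-0.28,0,0,0,0.2]]
  ]
}}

```text
time_s: 4.4
tool_pos: [0.5441, 0.3771, 0.1087]
tool_rot: [-180.0, -0.4, 101.1]
force: [-1.4, -0.5, 0.2]
grip_width: 0.0299
grasp_force: 25.0
```

Call:
{"api": "servo_tool", "payload": {
  "series": [
    [[0,0,0,0,0,0,0.2],[0,0,0,0,0,0,0.2],[0,0,0,0,0,0,0.2]]
  ]
}}

```text
time_s: 4.65
tool_pos: [0.5464, 0.3661, 0.1091]
tool_rot: [-180.0, 0.1, 100.6]
force: [1.0, -0.4, -0.4]
grip_width: 0.0298
grasp_force: 25.0
```

```bash
python3 - <<'E'
from h import *
obs()
c=look('scene'); i=c['frame'][220:400,130:370]; cv2.imwrite('pics/s2.png',cv2.resize(i,None,fx=3,fy=3)[...,::-1])
o=get_obs(); f=list(o['tool_pos']*1000)+[o['tool_rot'][2]]
for n in ('top','scene'):
    w=cloud(look(n)); P=w.reshape(-1,3); P=P[~np.isnan(P).any(1)]
    d=P*1000-f[:3]; q=d[(np.hypot(d[:,0],d[:,1])<20)&(d[:,2]<-2)&(d[:,2]>-40)]; print(n,len(q),q.min(0) if len(q) else '',q.max(0) if len(q) else '')
rows(f,[546.5,369,80,100.6],[546.5,369,36.5,100.6])
E
```

```text
4.65 [546.4 366.1 109.1] [-1.7998e+02  1.1000e-01  1.0057e+02] F [ 1.  -0.4 -0.4] w 29.8 g 25.0 [ -2.  31. -47.  88.  24.  71. -42.]
top 0  
scene 116 [-13.21872379  -7.22873218 -28.03903677] [15.53230414 11.76858638 -2.0617442 ]
[0.0102, 0.0016, 0.0977, 0.0, 0.0, -0.0003]
[0.0102, 0.0016, 0.2427, 0.0, 0.0, -0.0003]
```

View pics/s2.png

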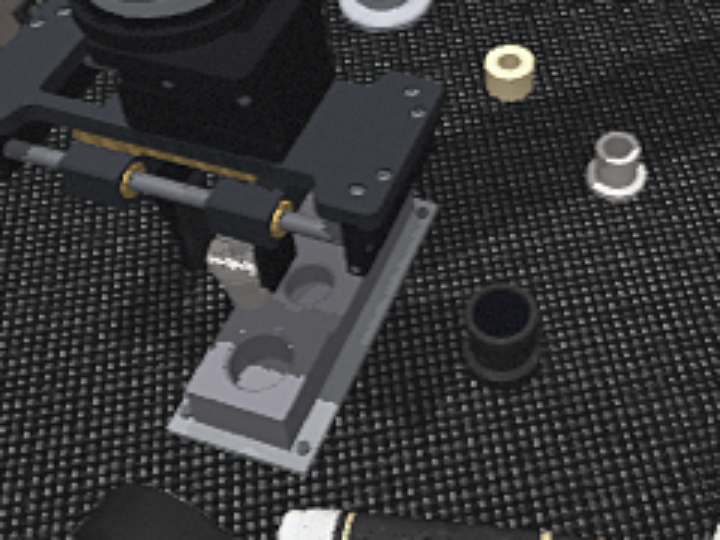

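```bash
cat > fit.py <<'E'
from h import *
from scipy.optimize import least_squares
def fit(prof,n='scene',hz=15):
    # prof: r(h) points; fits pose of revolved body held in the gripper, in tool frame (mm)
    o=get_obs(); T=o['tool_pos']*1000; R=Ro.from_euler('xyz',o['tool_rot'],degrees=True).as_matrix()
    c=look(n); w=cloud(c).reshape(-1,3)*1000; col=c['frame'].reshape(-1,3).astype(float)
    q=(w-T)@R; m=(np.hypot(q[:,0],q[:,1])<25)&(q[:,2]<35)&(q[:,2]>-9)&(col.max(1)>95)
    q=q[m]; print('pts',len(q),q.min(0).round(1),q.max(0).round(1))
    hs,rs=np.array(prof).T; H=hs[-1]
    pr=np.vstack([np.interp(np.linspace(0,len(hs)-1,200),range(len(hs)),hs),np.interp(np.linspace(0,len(hs)-1,200),range(len(hs)),rs)]).T
    def res(p):
        a=Ro.from_euler('xy',[p[3],p[4]],degrees=True).as_matrix()
        l=(q-[p[0],p[1],p[2]])@a   # local, origin at head plane; local z along tool z (down)
        h=hz-l[:,2]; r=np.hypot(l[:,0],l[:,1])
        return np.sqrt(((h[:,None]-pr[:,0])**2+(r[:,None]-pr[:,1])**2).min(1)+1e-6)
    best=min((least_squares(res,[0,0,0,0,t],loss='soft_l1') for t in (-25,0,25)),key=lambda s:s.cost)
    print('x,y,z,rx,ry',best.x.round(1),'rms',np.sqrt((res(best.x)**2).mean()).round(2)); return best.x
L=[(0,0),(0,10),(31,16),(35,14.5),(35,0)]; S=[(0,0),(0,8.5),(26,14),(30,12.5),(30,0)]
E
python3 -c "
from fit import *
fit(L,hz=31)"
```

```text
pts 291 [ -8.2 -15.7  -8.9] [13.8 14.1 26. ]
x,y,z,rx,ry [-3.2 -0.5 -2.6  1.7  1.9] rms 1.93
```

```bash
python3 - <<'E'
from h import *
o=get_obs(); T=o['tool_pos']*1000; R=Ro.from_euler('xyz',o['tool_rot'],degrees=True).as_matrix()
c=load('scene'); w=cloud(c).reshape(-1,3)*1000
q=(w-T)@R; b=c['frame'].reshape(-1,3).max(1)
for z in range(-12,36,4):
    m=(np.hypot(q[:,0],q[:,1])<25)&(q[:,2]>=z)&(q[:,2]<z+4)
    for lo,hi in ((0,95),(95,256)):
        k=m&(b>=lo)&(b<hi)
        if k.sum()>3: print(z,lo,k.sum(),q[k].min(0).round(1)[:2],q[k].max(0).round(1)[:2])
i=c['frame'][285:330,190:230]; cv2.imwrite('pics/s3.png',cv2.resize(i,None,fx=13,fy=13,interpolation=2)[...,::-1])
E
```

```text
-12 0 36 [ -5.4 -24.5] [10.8 22.5]
-12 95 17 [ -5.2 -15.4] [8.9 9.9]
-8 0 41 [ -6.1 -24.6] [10.8 22.9]
-8 95 139 [ -7.1 -15.7] [13.1 14.1]
-4 0 41 [ -7.3 -24.4] [12.4 22.3]
-4 95 30 [ -8.5 -11.7] [13.5 13.4]
0 0 15 [ -0.  -23.8] [10.8 22.4]
0 95 25 [ -8.3 -11.5] [12.   4.7]
4 95 20 [ -7.6 -11.7] [11.1  4. ]
8 95 15 [  4.2 -11.9] [10.6 -0.1]
12 95 14 [  2.3 -12.1] [10.   0.4]
16 0 5 [ -0.2 -13.1] [8.6 2.4]
16 95 16 [  0.4 -11.9] [ 8.9 -2.2]
20 95 12 [ -1.3 -11.9] [ 8.5 -0.2]
24 95 13 [ -2.7 -12.5] [ 7.6 -0.6]
```

View pics/s3.png

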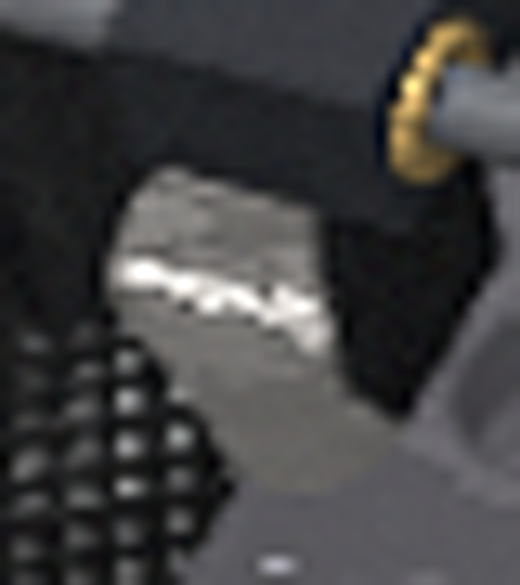

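Call:
{"api": "servo_tool", "payload": {
  "series": [
    [[0.009,0,0.05,0,0,0,0.2],[0.018,0,0.09,0,0,0,0.2],[0.018,0,0.12,0,0,0,0.2],[0.018,0,0.138,0,0,0,0.2],[0.018,0,0.138,0,0,0,0.2],[0.018,0,0.138,0,0,0,0.2],[0.018,0,0.138,0,0,0,0.2]]
  ]
}}

```text
time_s: 5.43
tool_pos: [0.5452, 0.3737, 0.0682]
tool_rot: [180.0, -0.0, 100.7]
force: [0.1, 1.0, -1.1]
grip_width: 0.0299
grasp_force: 25.0
```

```bash
python3 - <<'E'
from fit import *
obs()
fit(L,hz=31); obs()
c=load('scene'); i=c['frame'][280:380,150:300]; cv2.imwrite('pics/s4.png',cv2.resize(i,None,fx=5,fy=5,interpolation=2)[...,::-1])
E
```

```text
5.43 [545.2 373.7  68.2] [ 1.7998e+02 -2.0000e-02  1.0067e+02] F [ 0.1  1.  -1.1] w 29.9 g 25.0 [ -3.  34. -46.  90.  25.  67. -43.]
pts 254 [ -6.3 -19.   -8.9] [22.3 20.6 35. ]
x,y,z,rx,ry [-2.8  1.1 -0.6 -1.4 13.3] rms 3.99
5.48 [545.3 373.8  68.5] [ 1.7995e+02 -2.0000e-02  1.0067e+02] F [-0.2 -0.2 -1.3] w 30.0 g 25.0 [ -3.  34. -46.  90.  25.  67. -43.]
```

View pics/s4.png

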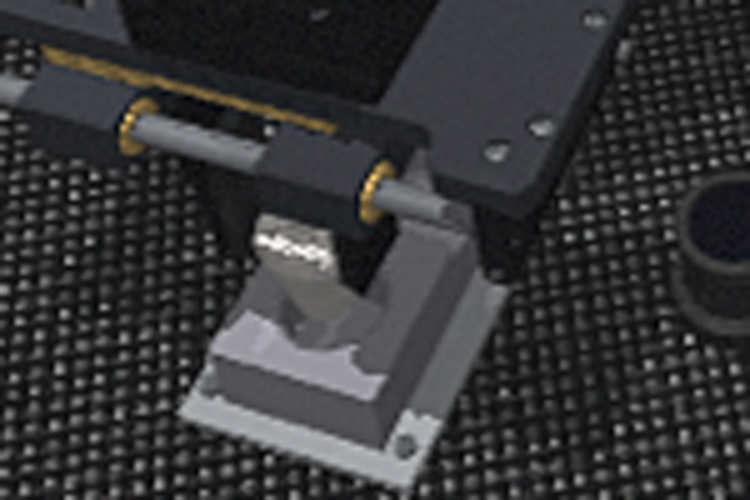

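Call:
{"api": "servo_tool", "payload": {
  "series": [
    [[-0.007,0.001,0,0,0,0,0.2],[-0.007,0.001,0.02,0,0,0,0.2],[-0.007,0.001,0.035,0,0,0,0.2],[-0.007,0.001,0.05,0,0,0,0.2],[-0.007,0.001,0.06,0,0,0,0.2],[-0.007,0.001,0.07,0,0,0,0.2],[-0.007,0.001,0.07,0,0,0,0.2],[-0.007,0.001,0.07,0,0,0,0.2]]
  ]
}}

```text
time_s: 6.15
tool_pos: [0.5456, 0.3714, 0.0467]
tool_rot: [-180.0, 0.0, 100.7]
force: [-0.3, -0.7, -1.0]
grip_width: 0.0299
grasp_force: 25.0
```

Call:
{"api": "servo_tool", "payload": {
  "series": [
    [[0,0,0.007,0,0,0,0.2],[0,0,0.014,0,0,0,0.2],[0,0,0.021,0,0,0,0.2],[0,0,0.027,0,0,0,0.2],[0,0,0.027,0,0,0,0.2],[0,0,0.027,0,0,0,0.2]]
  ]
}}

```text
time_s: 6.65
tool_pos: [0.5456, 0.3713, 0.0387]
tool_rot: [-180.0, 0.0, 100.7]
force: [-0.2, -1.3, 0.5]
grip_width: 0.0303
grasp_force: 25.0
```

Call:
{"api": "servo_tool", "payload": {
  "series": [
    [[0,0,0.003,0,0,0,0.2],[0,0,0.006,0,0,0,0.2],[0,0,0.008,0,0,0,0.2],[0,0,0.009,0,0,0,0.2],[0,0,0.009,0,0,0,0.2]]
  ]
}}

```text
time_s: 7.07
tool_pos: [0.5457, 0.3715, 0.0364]
tool_rot: [180.0, 0.0, 100.7]
force: [0.8, -0.3, 0.2]
grip_width: 0.0303
grasp_force: 25.0
```

Call:
{"api": "servo_tool", "payload": {
  "series": [
    [[0,0,0.0015,0,0,0,0.2],[0,0,0.003,0,0,0,0.2],[0,0,0.004,0,0,0,0.2],[0,0,0.004,0,0,0,0.2]]
  ]
}}

```text
time_s: 7.4
tool_pos: [0.5457, 0.3718, 0.0362]
tool_rot: [180.0, -0.0, 100.7]
force: [-2.3, -0.8, 6.9]
grip_width: 0.0301
grasp_force: 25.0
```

Call:
{"api": "servo_tool", "payload": {
  "series": [
    [[0,0,-0.003,0,0,0,0.55],[0,0,-0.003,0,0,0,0.55],[0,0,-0.003,0,0,0,0.55],[0,0,-0.003,0,0,0,0.55],[0,0,-0.05,0,0,0,0.55],[0,0,-0.15,0,0,0,0.55],[0,0,-0.26,0,0,0,0.55],[-0.14,-0.07,-0.26,0,0,0,0.55],[-0.28,-0.14,-0.26,0,0,0,0.55],[-0.42,-0.21,-0.26,0,0,0,0.55],[-0.56,-0.28,-0.26,0,0,0,0.55],[-0.56,-0.28,-0.26,0,0,0,0.55]]
  ]
}}

```text
time_s: 8.4
tool_pos: [0.4934, 0.1854, 0.1131]
tool_rot: [-179.9, 0.2, 100.5]
force: [0.3, -0.7, -0.4]
grip_width: 0.0481
grasp_force: 0.0
```

```bash
python3 - <<'E'
from h import *
obs()
for n in ('top','scene'):
    c=look(n); P=cloud(c).reshape(-1,3); P=P[~np.isnan(P).any(1)]
    for nm,(x,y,h) in dict(L=(.546,.369,.04),S=(.4445,-.0725,.0245)).items():
        q=P[(np.hypot(P[:,0]-x,P[:,1]-y)<.025)&(P[:,2]>h)&(P[:,2]<.06)]
        if len(q): k,r=cv2.minEnclosingCircle((q[:,:2]*1000).astype(np.float32)); print(n,nm,len(q),np.round(k,1),round(r,1),np.percentile(q[:,2],[10,50,95]).round(4))
o=get_obs(); f=list(o['tool_pos']*1000)+[o['tool_rot'][2]]
rows(f,[445,-72.3,80,100.6])
E
```

```text
8.4 [493.4 185.4 113.1] [-179.92    0.24  100.45] F [ 0.3 -0.7 -0.4] w 48.1 g 0.0 [ 22.  14. -51. 107.  12.  65. -23.]
top L 42 [544.2 373. ] 12.7 [0.0424 0.0441 0.0471]
top S 93 [446.4 -71.9] 13.3 [0.0273 0.0294 0.0324]
scene L 285 [543.4 368.6] 16.6 [0.0413 0.0431 0.045 ]
scene S 85 [445.  -70.9] 14.5 [0.0258 0.0278 0.0299]
[-0.8159, -0.3153, 0.1115, 0.0, 0.0, -0.0017]
```

Call:
{"api": "servo_tool", "payload": {
  "series": [
    [[-0.14,-0.054,0,0,0,0,0.55],[-0.28,-0.108,0,0,0,0,0.55],[-0.42,-0.162,0,0,0,0,0.55],[-0.56,-0.216,0,0,0,0,0.55],[-0.7,-0.27,0,0,0,0,0.55],[-0.832,-0.322,0.05,0,0,0,0.55],[-0.832,-0.322,0.1,0,0,0,0.55],[-0.832,-0.322,0.11,0,0,0,0.55],[-0.832,-0.322,0.11,0,0,0,0.55],[-0.832,-0.322,0.11,0,0,0,0.55],[-0.832,-0.322,0.11,0,0,0,0.55],[-0.832,-0.322,0.11,0,0,0,0.55]]
  ]
}}

```text
time_s: 9.5
tool_pos: [0.4468, -0.0707, 0.081]
tool_rot: [179.9, 0.0, 100.9]
force: [0.1, 0.2, -0.1]
grip_width: 0.0476
grasp_force: 0.0
```

Call:
{"api": "servo_tool", "payload": {
  "series": [
    [[-0.004,-0.007,0.06,0,0,0,0.55],[-0.004,-0.007,0.11,0,0,0,0.55],[-0.004,-0.007,0.15,0,0,0,0.55],[-0.004,-0.007,0.18,0,0,0,0.55],[-0.004,-0.007,0.199,0,0,0,0.55],[-0.004,-0.007,0.199,0,0,0,0.55],[-0.004,-0.007,0.199,0,0,0,0.55]]
  ]
}}

```text
time_s: 10.08
tool_pos: [0.4441, -0.0736, 0.0206]
tool_rot: [180.0, -0.0, 100.7]
force: [0.6, 0.6, 0.1]
grip_width: 0.0478
grasp_force: 0.0
```

Call:
{"api": "servo_tool", "payload": {
  "series": [
    [[0.003,0,0,0,0,0,0.55],[0.003,0,0,0,0,0,0.2],[0.003,0,0,0,0,0,0.2],[0.003,0,0,0,0,0,0.2],[0.003,0,0,0,0,0,0.2],[0.003,0,0,0,0,0,0.2],[0.003,0,0,0,0,0,0.2]]
  ],
  "grip_force": 25
}}

```text
time_s: 10.67
tool_pos: [0.4438, -0.0732, 0.0205]
tool_rot: [180.0, 0.0, 100.7]
force: [0.7, -0.2, 0.7]
grip_width: 0.0252
grasp_force: 25.0
```

```bash
python3 - <<'E'
from h import *
obs()
o=get_obs(); f=list(o['tool_pos']*1000)+[o['tool_rot'][2]]
rows(f,[f[0],f[1],90,f[3]],[500,200,90,f[3]]);rows([500,200,90,f[3]],[556,316.2,90,f[3]])
E
```

```text
10.67 [443.8 -73.2  20.5] [1.7997e+02 2.0000e-02 1.0067e+02] F [ 0.7 -0.2  0.7] w 25.2 g 25.0 [ 44.   9. -40. 122.   8.  51.  10.]
[0.0, 0.0, -0.2316, 0.0, 0.0, -0.0]
[0.8602, 0.3527, -0.2316, 0.0, 0.0, -0.0]
[0.3461, 0.2551, 0.0, 0.0, 0.0, -0.0]
```

Call:
{"api": "servo_tool", "payload": {
  "series": [
    [[0,0,-0.06,0,0,0,0.2],[0,0,-0.15,0,0,0,0.2],[0.05,0.02,-0.22,0,0,0,0.2],[0.15,0.06,-0.232,0,0,0,0.2],[0.26,0.108,-0.232,0,0,0,0.2],[0.37,0.152,-0.232,0,0,0,0.2],[0.48,0.198,-0.232,0,0,0,0.2],[0.59,0.243,-0.232,0,0,0,0.2],[0.7,0.288,-0.232,0,0,0,0.2],[0.79,0.325,-0.232,0,0,0,0.2],[0.86,0.353,-0.232,0,0,0,0.2],[0.86,0.353,-0.232,0,0,0,0.2]]
  ]
}}

```text
time_s: 11.67
tool_pos: [0.4993, 0.2063, 0.0903]
tool_rot: [179.9, -0.3, 101.1]
force: [0.3, -0.0, 0.1]
grip_width: 0.025
grasp_force: 25.0
```

Call:
{"api": "servo_tool", "payload": {
  "series": [
    [[0.07,0.05,0,0,0,0,0.2],[0.15,0.11,0,0,0,0,0.2],[0.23,0.17,0,0,0,0,0.2],[0.3,0.22,0,0,0,0,0.2],[0.342,0.255,0,0,0,0,0.2],[0.342,0.255,0.04,0,0,0,0.2],[0.342,0.255,0.06,0,0,0,0.2],[0.342,0.255,0.08,0,0,0,0.2],[0.342,0.255,0.08,0,0,0,0.2],[0.342,0.255,0.08,0,0,0,0.2],[0.342,0.255,0.08,0,0,0,0.2]]
  ]
}}

```text
time_s: 12.58
tool_pos: [0.5562, 0.3138, 0.0661]
tool_rot: [180.0, 0.0, 100.6]
force: [0.3, 0.1, -0.7]
grip_width: 0.0247
grasp_force: 25.0
```

Call:
{"api": "servo_tool", "payload": {
  "series": [
    [[0,0,0,0,0,0,0.2],[0,0,0,0,0,0,0.2]]
  ]
}}

```text
time_s: 12.75
tool_pos: [0.5564, 0.3148, 0.0665]
tool_rot: [179.9, 0.0, 100.6]
force: [-0.4, -0.5, -1.0]
grip_width: 0.025
grasp_force: 25.0
```

```bash
python3 - <<'E'
from h import *
obs()
o=get_obs(); f=list(o['tool_pos']*1000)+[o['tool_rot'][2]]
rows(f,[556.2,315.3,f[2],f[3]],[556.2,315.3,31,f[3]])
E
```

```text
12.75 [556.4 314.8  66.5] [1.7995e+02 1.0000e-02 1.0064e+02] F [-0.4 -0.5 -1. ] w 25.0 g 25.0 [  4.  32. -47.  93.  25.  66. -39.]
[0.0017, -0.0002, -0.0, 0.0, 0.0, -0.0]
[0.0017, -0.0002, 0.1184, 0.0, 0.0, -0.0]
```

Call:
{"api": "servo_tool", "payload": {
  "series": [
    [[0.0017,0,0.025,0,0,0,0.2],[0.0017,0,0.05,0,0,0,0.2],[0.0017,0,0.07,0,0,0,0.2],[0.0017,0,0.08,0,0,0,0.2],[0.0017,0,0.09,0,0,0,0.2],[0.0017,0,0.095,0,0,0,0.2],[0.0017,0,0.1,0,0,0,0.2],[0.0017,0,0.105,0,0,0,0.2],[0.0017,0,0.105,0,0,0,0.2],[0.0017,0,0.105,0,0,0,0.2]]
  ]
}}

```text
time_s: 13.58
tool_pos: [0.556, 0.3156, 0.0345]
tool_rot: [180.0, 0.0, 100.7]
force: [-0.0, -0.3, -0.8]
grip_width: 0.0251
grasp_force: 25.0
```

```bash
python3 -c "
from h import *
obs()"
```

```text
13.58 [556.  315.6  34.5] [179.99   0.   100.67] F [-0.  -0.3 -0.8] w 25.1 g 25.0 [  3.  34. -46.  95.  26.  63. -40.]
```

Free so far; the last 4 mm slowly.

Call:
{"api": "servo_tool", "payload": {
  "series": [
    [[0,0,0.004,0,0,0,0.2],[0,0,0.007,0,0,0,0.2],[0,0,0.01,0,0,0,0.2],[0,0,0.0125,0,0,0,0.2],[0,0,0.015,0,0,0,0.2],[0,0,0.015,0,0,0,0.2]]
  ]
}}

```text
time_s: 14.08
tool_pos: [0.556, 0.3157, 0.0305]
tool_rot: [180.0, 0.0, 100.7]
force: [-1.3, -0.1, 3.0]
grip_width: 0.0246
grasp_force: 25.0
```

Call:
{"api": "servo_tool", "payload": {
  "series": [
    [[0,0,-0.002,0,0,0,0.7],[0,0,-0.002,0,0,0,0.7],[0,0,-0.002,0,0,0,0.7],[0,0,-0.002,0,0,0,0.7],[0,0,-0.002,0,0,0,0.7],[0,0,-0.05,0,0,0,0.7],[0,0,-0.15,0,0,0,0.7],[0,0,-0.25,0,0,0,0.7],[-0.14,-0.03,-0.26,0,0,0,0.7],[-0.28,-0.06,-0.26,0,0,0,0.7],[-0.42,-0.1,-0.26,0,0,0,0.7],[-0.55,-0.13,-0.26,0,0,0,0.7]]
  ]
}}

```text
time_s: 15.08
tool_pos: [0.5481, 0.148, 0.1092]
tool_rot: [179.9, 0.0, 100.7]
force: [0.9, 1.1, 0.1]
grip_width: 0.0609
grasp_force: 0.0
```

```bash
python3 - <<'E'
from h import *
obs()
a=np.radians(100.65); X=np.array([np.cos(a),np.sin(a)]); Y=np.array([np.sin(a),-np.cos(a)])
c=np.array([556,315.6])-165*X-39*Y; print(c)
rows([*c,108,100.65],[538.2,-14,60,100.65])
for n in ('top','scene'):
    k=look(n); P=cloud(k).reshape(-1,3); P=P[~np.isnan(P).any(1)]
    for nm,(x,y,h) in dict(L=(.546,.369,.038),S=(.556,.3155,.032)).items():
        q=P[(np.hypot(P[:,0]-x,P[:,1]-y)<.025)&(P[:,2]>h)&(P[:,2]<.06)]
        if len(q): m,r=cv2.minEnclosingCircle((q[:,:2]*1000).astype(np.float32)); print(n,nm,len(q),np.round(m,1),round(r,1),np.percentile(q[:,2],[10,50,95]).round(4))
E
```

```text
15.08 [548.1 148.  109.2] [1.7993e+02 3.0000e-02 1.0075e+02] F [0.9 1.1 0.1] w 60.9 g 0.0 [ 24.  20. -50. 102.  17.  66. -20.]
[548.16529037 146.23466315]
[-0.5188, -0.1314, 0.16, 0.0, 0.0, -0.0]
top L 134 [548.2 368.9] 17.2 [0.0411 0.0441 0.0466]
top S 97 [559.3 320. ] 17.3 [0.036  0.039  0.0423]
scene L 310 [544.2 369. ] 16.3 [0.0407 0.0428 0.0444]
scene S 195 [555.4 317.1] 14.0 [0.0352 0.0376 0.0394]
```

Call:
{"api": "servo_tool", "payload": {
  "series": [
    [[-0.13,-0.033,0,0,0,0,0.7],[-0.26,-0.066,0.02,0,0,0,0.7],[-0.39,-0.1,0.05,0,0,0,0.7],[-0.48,-0.12,0.09,0,0,0,0.7],[-0.519,-0.131,0.13,0,0,0,0.7],[-0.519,-0.131,0.16,0,0,0,0.7],[-0.519,-0.131,0.16,0,0,0,0.7],[-0.519,-0.131,0.16,0,0,0,0.7],[-0.519,-0.131,0.16,0,0,0,0.7],[-0.519,-0.131,0.16,0,0,0,0.7]]
  ]
}}

```text
time_s: 16.02
tool_pos: [0.5392, -0.0086, 0.0608]
tool_rot: [179.9, -0.0, 100.9]
force: [-0.2, -0.4, -0.3]
grip_width: 0.0611
grasp_force: 0.0
```

```bash
python3 - <<'E'
from h import *
obs()
o=get_obs(); f=list(o['tool_pos']*1000)+[o['tool_rot'][2]]
rows(f,[538.2,-14,f[2],f[3]],[538.2,-14,2.5,f[3]])
E
```

```text
16.02 [539.2  -8.6  60.8] [ 1.7991e+02 -2.0000e-02  1.0087e+02] F [-0.2 -0.4 -0.3] w 61.1 g 0.0 [ 38.  19. -46. 108.  16.  59.  -3.]
[-0.0171, -0.0067, -0.0, 0.0, 0.0, -0.0]
[-0.0171, -0.0067, 0.1943, 0.0, 0.0, -0.0]
```

Call:
{"api": "servo_tool", "payload": {
  "series": [
    [[0,0,0.06,0,0,0,0.7],[0,0,0.11,0,0,0,0.7],[0,0,0.14,0,0,0,0.7],[0,0,0.14,0,0,0,0.7],[0,0,0.14,0,0,0,0.7]]
  ]
}}

```text
time_s: 16.43
tool_pos: [0.5385, -0.0103, 0.018]
tool_rot: [-180.0, -0.0, 100.7]
force: [-0.1, 0.3, 0.8]
grip_width: 0.061
grasp_force: 0.0
```

```bash
python3 - <<'E'
from h import *
obs()
o=get_obs(); f=list(o['tool_pos']*1000)+[o['tool_rot'][2]]
rows(f,[538.2,-14,f[2],f[3]],[538.2,-14,2.5,f[3]])
E
```

```text
16.43 [538.5 -10.3  18. ] [-1.7998e+02 -3.0000e-02  1.0074e+02] F [-0.1  0.3  0.8] w 61.0 g 0.0 [ 37.  22. -44. 110.  19.  55.  -6.]
[-0.0121, -0.0032, -0.0, 0.0, 0.0, -0.0]
[-0.0121, -0.0032, 0.0518, 0.0, 0.0, -0.0]
```

Call:
{"api": "servo_tool", "payload": {
  "series": [
    [[-0.012,-0.002,0,0,0,0,0.7],[-0.012,-0.002,0.02,0,0,0,0.7],[-0.012,-0.002,0.035,0,0,0,0.7],[-0.012,-0.002,0.049,0,0,0,0.7],[-0.012,-0.002,0.049,0,0,0,0.7],[-0.012,-0.002,0.049,0,0,0,0.7]]
  ]
}}

```text
time_s: 16.93
tool_pos: [0.5382, -0.0147, 0.0029]
tool_rot: [-180.0, -0.0, 100.7]
force: [0.2, -0.5, -0.6]
grip_width: 0.0608
grasp_force: 0.0
```

Call:
{"api": "servo_tool", "payload": {
  "series": [
    [[0.002,0,0,0,0,0,0.4],[0.002,0,0,0,0,0,0.4],[0.002,0,0,0,0,0,0.4],[0.002,0,0,0,0,0,0.4],[0.002,0,0,0,0,0,0.4],[0.002,0,0,0,0,0,0.4]]
  ],
  "grip_force": 25
}}

```text
time_s: 17.43
tool_pos: [0.5385, -0.0141, 0.0034]
tool_rot: [180.0, 0.0, 100.7]
force: [-0.3, -0.2, 0.4]
grip_width: 0.0423
grasp_force: 25.0
```

```bash
python3 - <<'E'
from h import *
obs()
o=get_obs(); f=list(o['tool_pos']*1000)+[o['tool_rot'][2]]
rows(f,[f[0],f[1],85,f[3]],[666.7,79.7,85,f[3]])
E
```

```text
17.43 [538.5 -14.1   3.4] [1.7999e+02 1.0000e-02 1.0067e+02] F [-0.3 -0.2  0.4] w 42.3 g 25.0 [ 36.  24. -44. 110.  20.  54.  -6.]
[0.0, 0.0, -0.272, 0.0, 0.0, -0.0]
[0.2283, 0.4777, -0.272, 0.0, 0.0, -0.0]
```

Call:
{"api": "servo_tool", "payload": {
  "series": [
    [[0,0,-0.06,0,0,0,0.4],[0,0,-0.16,0,0,0,0.4],[0,0,-0.25,0,0,0,0.4],[0.03,0.06,-0.275,0,0,0,0.4],[0.07,0.15,-0.275,0,0,0,0.4],[0.115,0.24,-0.275,0,0,0,0.4],[0.16,0.33,-0.275,0,0,0,0.4],[0.2,0.41,-0.275,0,0,0,0.4],[0.228,0.479,-0.275,0,0,0,0.4],[0.228,0.479,-0.275,0,0,0,0.4],[0.228,0.479,-0.275,0,0,0,0.4],[0.228,0.479,-0.275,0,0,0,0.4]]
  ]
}}

```text
time_s: 18.43
tool_pos: [0.6662, 0.0791, 0.0851]
tool_rot: [-179.9, 0.0, 100.7]
force: [-1.3, -0.3, 0.6]
grip_width: 0.0425
grasp_force: 25.0
```

Call:
{"api": "servo_tool", "payload": {
  "series": [
    [[0,0,0,0,0,0,0.4],[0,0,0,0,0,0,0.4],[0,0,0,0,0,0,0.4]]
  ]
}}

```text
time_s: 18.68
tool_pos: [0.6667, 0.0786, 0.0859]
tool_rot: [-180.0, 0.1, 100.6]
force: [-0.7, -0.0, -1.0]
grip_width: 0.0421
grasp_force: 25.0
```

```bash
python3 - <<'E'
from h import *
obs()
c=look('scene'); i=c['frame'][150:270,180:340]; a=cv2.resize(i,None,fx=4,fy=4,interpolation=2)
c=look('top'); i=c['frame'][130:210,230:350]; b=cv2.resize(i,(640,427),interpolation=2)[:320]
cv2.imwrite('pics/s5.png',cv2.resize(np.vstack([a,b]),(480,600))[...,::-1])
o=get_obs(); f=list(o['tool_pos']*1000)+[o['tool_rot'][2]]
rows(f,[667,79.5,f[2],f[3]],[667,79.5,23,f[3]])
E
```

```text
18.68 [666.7  78.6  85.9] [-1.8000e+02  5.0000e-02  1.0061e+02] F [-0.7 -0.  -1. ] w 42.1 g 25.0 [ 23.  33. -43.  88.  24.  69. -14.]
[0.0018, 0.0009, -0.0, 0.0, 0.0, -0.0]
[0.0018, 0.0009, 0.2099, 0.0, 0.0, -0.0]
```

View pics/s5.png

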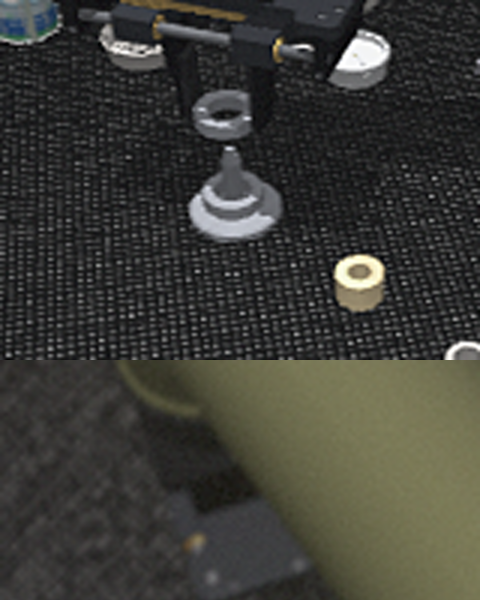

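Call:
{"api": "servo_tool", "payload": {
  "series": [
    [[0,0,0.04,0,0,0,0.4],[0,0,0.08,0,0,0,0.4],[0,0,0.12,0,0,0,0.4],[0,0,0.15,0,0,0,0.4],[0,0,0.175,0,0,0,0.4],[0,0,0.19,0,0,0,0.4],[0,0,0.195,0,0,0,0.4],[0,0,0.195,0,0,0,0.4],[0,0,0.195,0,0,0,0.4]]
  ]
}}

```text
time_s: 19.53
tool_pos: [0.6673, 0.0799, 0.0276]
tool_rot: [180.0, -0.0, 100.7]
force: [-0.0, 0.4, 0.2]
grip_width: 0.0423
grasp_force: 25.0
```

Call:
{"api": "servo_tool", "payload": {
  "series": [
    [[0,0,0.003,0,0,0,0.4],[0,0,0.006,0,0,0,0.4],[0,0,0.009,0,0,0,0.4],[0,0,0.012,0,0,0,0.4],[0,0,0.015,0,0,0,0.4],[0,0,0.015,0,0,0,0.4]]
  ]
}}

```text
time_s: 20.03
tool_pos: [0.6671, 0.0797, 0.0234]
tool_rot: [180.0, 0.0, 100.7]
force: [-1.3, -0.8, 4.0]
grip_width: 0.0427
grasp_force: 25.0
```

Call:
{"api": "servo_tool", "payload": {
  "series": [
    [[0,0,-0.002,0,0,0,0.7],[0,0,-0.002,0,0,0,0.7],[0,0,-0.002,0,0,0,0.7],[0,0,-0.002,0,0,0,0.7],[0,0,-0.05,0,0,0,0.7],[0,0,-0.15,0,0,0,0.7],[0,0,-0.25,0,0,0,0.7],[0,0,-0.29,0,0,0,0.7],[0.05,-0.1,-0.29,0,0,0,0.7],[0.1,-0.2,-0.29,0,0,0,0.6],[0.16,-0.3,-0.29,0,0,0,0.6],[0.22,-0.41,-0.29,0,0,0,0.6]]
  ]
}}

```text
time_s: 21.03
tool_pos: [0.5329, 0.1222, 0.11]
tool_rot: [180.0, -0.0, 100.6]
force: [0.6, 0.6, 0.5]
grip_width: 0.0539
grasp_force: 0.0
```

Call:
{"api": "servo_tool", "payload": {
  "series": [
    [[0.05,-0.08,0,0,0,0,0.6],[0.1,-0.18,0,0,0,0,0.6],[0.147,-0.256,0,0,0,0,0.6],[0.147,-0.256,0.06,0,0,0,0.6],[0.147,-0.256,0.12,0,0,0,0.6],[0.147,-0.256,0.17,0,0,0,0.6],[0.147,-0.256,0.2,0,0,0,0.6],[0.147,-0.256,0.2,0,0,0,0.6],[0.147,-0.256,0.2,0,0,0,0.6],[0.147,-0.256,0.2,0,0,0,0.6]]
  ]
}}

```text
time_s: 21.87
tool_pos: [0.451, 0.1513, 0.0506]
tool_rot: [179.9, -0.0, 100.7]
force: [0.1, -0.3, 0.4]
grip_width: 0.0523
grasp_force: 0.0
```

```bash
python3 - <<'E'
from h import *
obs()
for n in ('top','scene'):
    k=look(n); P=cloud(k).reshape(-1,3); P=P[~np.isnan(P).any(1)]
    for nm,(x,y,h) in dict(ring=(.6675,.0795,.025),fl=(.4505,.151,.024),br=(.5485,.109,.016)).items():
        q=P[(np.hypot(P[:,0]-x,P[:,1]-y)<.03)&(P[:,2]>h)&(P[:,2]<.0365)]
        if len(q): m,r=cv2.minEnclosingCircle((q[:,:2]*1000).astype(np.float32)); print(n,nm,len(q),np.round(m,1),round(r,1),np.percentile(q[:,2],[10,50,95]).round(4))
o=get_obs(); f=list(o['tool_pos']*1000)+[o['tool_rot'][2]]
rows(f,[450.5,151,f[2],f[3]],[450.5,151,11.5,f[3]])
E
```

```text
21.87 [451.  151.3  50.6] [ 1.7993e+02 -1.0000e-02  1.0067e+02] F [ 0.1 -0.3  0.4] w 52.3 g 0.0 [ 28.  12. -53. 117.  12.  56. -21.]
top ring 171 [669.1  80.1] 22.2 [0.0281 0.0316 0.0348]
top br 105 [549.8 109. ] 16.1 [0.0189 0.0213 0.0236]
scene ring 186 [666.  81.] 22.5 [0.0267 0.0301 0.0326]
scene fl 102 [449.1 150.6] 13.9 [0.0255 0.0281 0.0297]
scene br 113 [547.5 111.2] 16.8 [0.0172 0.0197 0.0217]
[-0.0002, -0.002, -0.0, 0.0, 0.0, -0.0]
[-0.0002, -0.002, 0.1304, 0.0, 0.0, -0.0]
```

Ring is home (top at 32 mm). Descend on the flanged bush and grip its neck.

Call:
{"api": "servo_tool", "payload": {
  "series": [
    [[0,-0.001,0.04,0,0,0,0.6],[0,-0.001,0.08,0,0,0,0.6],[0,-0.001,0.11,0,0,0,0.6],[0,-0.001,0.13,0,0,0,0.6],[0,-0.001,0.13,0,0,0,0.6],[0,-0.001,0.13,0,0,0,0.6],[0,-0.001,0.13,0,0,0,0.15],[0,-0.001,0.13,0,0,0,0.15],[0,-0.001,0.13,0,0,0,0.15],[0,-0.001,0.13,0,0,0,0.15],[0,-0.001,0.13,0,0,0,0.15],[0,-0.001,0.13,0,0,0,0.15]]
  ],
  "grip_force": 25
}}

```text
time_s: 22.97
tool_pos: [0.4501, 0.1508, 0.011]
tool_rot: [180.0, 0.0, 100.7]
force: [0.1, 0.3, 1.7]
grip_width: 0.0251
grasp_force: 25.0
```

```bash
python3 - <<'E'
from h import *
obs()
o=get_obs(); f=list(o['tool_pos']*1000)+[o['tool_rot'][2]]
m=[480,-60,90,100.7]
rows(f,[f[0],f[1],90,f[3]],m); rows(m,[506.8,-196.4,90,100.7],[506.8,-196.4,20,100.7])
E
```

```text
22.97 [450.1 150.8  11. ] [1.7998e+02 2.0000e-02 1.0067e+02] F [0.1 0.3 1.7] w 25.1 g 25.0 [ 25.  17. -51. 119.  16.  52. -24.]
[0.0, 0.0, -0.2635, 0.0, 0.0, -0.0]
[-0.7089, -0.0322, -0.2635, 0.0, 0.0, -0.0002]
[-0.4633, 0.0034, 0.0, 0.0, 0.0, -0.0]
[-0.4633, 0.0034, 0.2333, 0.0, 0.0, -0.0]
```

Call:
{"api": "servo_tool", "payload": {
  "series": [
    [[0,0,-0.06,0,0,0,0.15],[0,0,-0.16,0,0,0,0.15],[-0.04,0,-0.24,0,0,0,0.15],[-0.11,-0.005,-0.264,0,0,0,0.15],[-0.2,-0.01,-0.264,0,0,0,0.15],[-0.29,-0.013,-0.264,0,0,0,0.15],[-0.38,-0.017,-0.264,0,0,0,0.15],[-0.47,-0.02,-0.264,0,0,0,0.15],[-0.56,-0.025,-0.264,0,0,0,0.15],[-0.65,-0.03,-0.264,0,0,0,0.15],[-0.709,-0.032,-0.264,0,0,0,0.15]]
  ]
}}

```text
time_s: 23.88
tool_pos: [0.4797, -0.0632, 0.0898]
tool_rot: [-180.0, 0.1, 100.5]
force: [-0.1, -0.6, -1.2]
grip_width: 0.025
grasp_force: 25.0
```

Call:
{"api": "servo_tool", "payload": {
  "series": [
    [[-0.07,0,0,0,0,0,0.15],[-0.16,0.001,0,0,0,0,0.15],[-0.25,0.002,0,0,0,0,0.15],[-0.34,0.003,0,0,0,0,0.15],[-0.42,0.003,0,0,0,0,0.15],[-0.463,0.003,0,0,0,0,0.15],[-0.463,0.003,0.06,0,0,0,0.15],[-0.463,0.003,0.12,0,0,0,0.15],[-0.463,0.003,0.16,0,0,0,0.15],[-0.463,0.003,0.18,0,0,0,0.15],[-0.463,0.003,0.18,0,0,0,0.15],[-0.463,0.003,0.18,0,0,0,0.15]]
  ]
}}

```text
time_s: 24.88
tool_pos: [0.5067, -0.1957, 0.0361]
tool_rot: [-180.0, -0.0, 100.7]
force: [-0.1, 0.5, -0.3]
grip_width: 0.0247
grasp_force: 25.0
```

```bash
python3 - <<'E'
from h import *
obs()
c=look('scene'); i=c['frame'][100:220,300:460]; cv2.imwrite('pics/s6.png',cv2.resize(i,None,fx=4,fy=4,interpolation=2)[...,::-1])
o=get_obs(); f=list(o['tool_pos']*1000)+[o['tool_rot'][2]]
rows(f,[506.8,-196.4,15,f[3]])
E
```

```text
24.88 [ 506.7 -195.7   36.1] [-1.8000e+02 -1.0000e-02  1.0072e+02] F [-0.1  0.5 -0.3] w 24.7 g 25.0 [ 51.  20. -38. 109.  14.  56.  18.]
[-0.0012, -0.0015, 0.0721, 0.0, 0.0, -0.0]
```

View pics/s6.png

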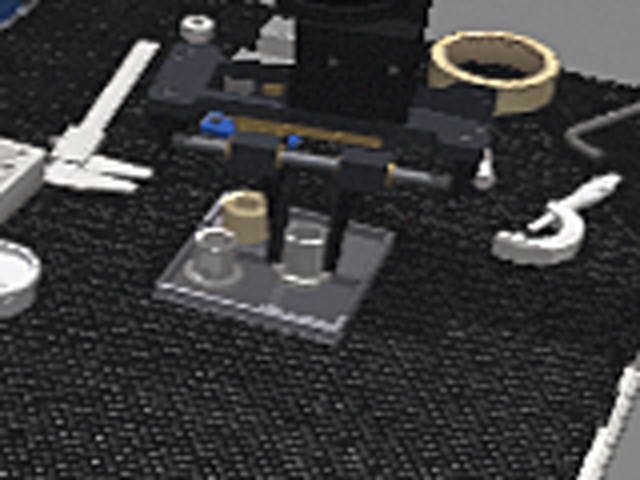

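Call:
{"api": "servo_tool", "payload": {
  "series": [
    [[0,0,0.025,0,0,0,0.15],[0,0,0.045,0,0,0,0.15],[0,0,0.058,0,0,0,0.15],[0,0,0.064,0,0,0,0.15],[0,0,0.067,0,0,0,0.15],[0,0,0.07,0,0,0,0.15],[0,0,0.072,0,0,0,0.15],[0,0,0.072,0,0,0,0.15],[0,0,0.072,0,0,0,0.15]]
  ]
}}

```text
time_s: 25.68
tool_pos: [0.5065, -0.1962, 0.0149]
tool_rot: [-180.0, 0.0, 100.7]
force: [-2.9, 1.4, 5.8]
grip_width: 0.0252
grasp_force: 25.0
```

Call:
{"api": "servo_tool", "payload": {
  "series": [
    [[0,0,-0.001,0,0,0,0.5],[0,0,-0.001,0,0,0,0.5],[0,0,-0.001,0,0,0,0.5],[0,0,-0.001,0,0,0,0.5],[0,0,-0.06,0,0,0,0.5],[0,0,-0.15,0,0,0,0.5],[0,0,-0.25,0,0,0,0.6],[0.12,0.04,-0.25,0,0,0,0.6],[0.25,0.083,-0.25,0,0,0,0.6],[0.38,0.127,-0.25,0,0,0,0.6],[0.5,0.167,-0.25,0,0,0,0.6]]
  ]
}}

```text
time_s: 26.6
tool_pos: [0.5283, -0.0376, 0.0898]
tool_rot: [179.9, 0.0, 100.6]
force: [0.9, -1.0, 0.5]
grip_width: 0.0519
grasp_force: 0.0
```

Call:
{"api": "servo_tool", "payload": {
  "series": [
    [[0.12,0.04,0,0,0,0,0.6],[0.25,0.084,0,0,0,0,0.6],[0.38,0.128,0,0,0,0,0.6],[0.45,0.15,0,0,0,0,0.6],[0.476,0.16,0.05,0,0,0,0.6],[0.476,0.16,0.11,0,0,0,0.6],[0.476,0.16,0.16,0,0,0,0.6],[0.476,0.16,0.16,0,0,0,0.6],[0.476,0.16,0.16,0,0,0,0.6],[0.476,0.16,0.16,0,0,0,0.6],[0.476,0.16,0.16,0,0,0,0.6]]
  ]
}}

```text
time_s: 27.52
tool_pos: [0.5497, 0.1096, 0.0425]
tool_rot: [179.9, 0.0, 100.6]
force: [0.4, -0.2, -0.3]
grip_width: 0.0523
grasp_force: 0.0
```

```bash
python3 - <<'E'
from h import *
obs()
o=get_obs(); f=list(o['tool_pos']*1000)+[o['tool_rot'][2]]
rows(f,[548.5,109.4,f[2],f[3]],[548.5,109.4,10.5,f[3]])
for n in ('top','scene'):
    k=look(n); P=cloud(k).reshape(-1,3); P=P[~np.isnan(P).any(1)]
    for nm,(x,y,h) in dict(fl=(.5065,-.1962,.025)).items():
        q=P[(np.hypot(P[:,0]-x,P[:,1]-y)<.03)&(P[:,2]>h)&(P[:,2]<.05)]
        if len(q): m,r=cv2.minEnclosingCircle((q[:,:2]*1000).astype(np.float32)); print(n,nm,len(q),np.round(m,1),round(r,1),np.percentile(q[:,2],[10,50,95]).round(4))
E
```

```text
27.52 [549.7 109.6  42.5] [1.7989e+02 1.0000e-02 1.0064e+02] F [ 0.4 -0.2 -0.3] w 52.3 g 0.0 [ 25.  23. -46. 106.  19.  59. -18.]
[0.0002, -0.004, -0.0, 0.0, 0.0, -0.0]
[0.0002, -0.004, 0.1066, 0.0, 0.0, -0.0]
top fl 64 [ 508.6 -195.7] 13.1 [0.0283 0.0334 0.0363]
scene fl 70 [ 505.9 -194.3] 13.4 [0.0261 0.0304 0.0339]
```

Call:
{"api": "servo_tool", "payload": {
  "series": [
    [[0,-0.003,0.04,0,0,0,0.6],[0,-0.003,0.07,0,0,0,0.6],[0,-0.003,0.095,0,0,0,0.6],[0,-0.003,0.106,0,0,0,0.6],[0,-0.003,0.106,0,0,0,0.6],[0,-0.003,0.106,0,0,0,0.6],[0,-0.003,0.106,0,0,0,0.2],[0,-0.003,0.106,0,0,0,0.2],[0,-0.003,0.106,0,0,0,0.2],[0,-0.003,0.106,0,0,0,0.2],[0,-0.003,0.106,0,0,0,0.2],[0,-0.003,0.106,0,0,0,0.2]]
  ],
  "grip_force": 25
}}

```text
time_s: 28.62
tool_pos: [0.548, 0.1095, 0.0098]
tool_rot: [180.0, 0.0, 100.7]
force: [-0.6, -0.3, 1.2]
grip_width: 0.031
grasp_force: 25.0
```

```bash
python3 - <<'E'
from h import *
obs()
o=get_obs(); f=list(o['tool_pos']*1000)+[o['tool_rot'][2]]
m=[520,-80,90,100.7]
rows(f,[f[0],f[1],90,f[3]],m); rows(m,[509.4,-256.3,90,100.7],[509.4,-256.3,36,100.7])
E
```

```text
28.62 [548.  109.5   9.8] [1.7997e+02 1.0000e-02 1.0067e+02] F [-0.6 -0.3  1.2] w 31.0 g 25.0 [ 23.  26. -44. 107.  21.  56. -20.]
[0.0, 0.0, -0.2674, 0.0, 0.0, -0.0]
[-0.6033, -0.2088, -0.2674, 0.0, 0.0, -0.0002]
[-0.5709, -0.1438, 0.0, 0.0, 0.0, -0.0]
[-0.5709, -0.1438, 0.18, 0.0, 0.0, -0.0]
```

Call:
{"api": "servo_tool", "payload": {
  "series": [
    [[0,0,-0.06,0,0,0,0.2],[0,0,-0.16,0,0,0,0.2],[-0.04,-0.014,-0.24,0,0,0,0.2],[-0.1,-0.035,-0.267,0,0,0,0.2],[-0.18,-0.062,-0.267,0,0,0,0.2],[-0.26,-0.09,-0.267,0,0,0,0.2],[-0.34,-0.118,-0.267,0,0,0,0.2],[-0.42,-0.145,-0.267,0,0,0,0.2],[-0.5,-0.173,-0.267,0,0,0,0.2],[-0.56,-0.194,-0.267,0,0,0,0.2],[-0.603,-0.209,-0.267,0,0,0,0.2]]
  ]
}}

```text
time_s: 29.53
tool_pos: [0.5189, -0.0827, 0.0894]
tool_rot: [-179.9, 0.1, 100.5]
force: [0.2, -0.7, -1.3]
grip_width: 0.0305
grasp_force: 25.0
```

Call:
{"api": "servo_tool", "payload": {
  "series": [
    [[-0.08,-0.02,0,0,0,0,0.2],[-0.17,-0.043,0,0,0,0,0.2],[-0.27,-0.068,0,0,0,0,0.2],[-0.37,-0.093,0,0,0,0,0.2],[-0.46,-0.116,0,0,0,0,0.2],[-0.53,-0.134,0,0,0,0,0.2],[-0.571,-0.144,0,0,0,0,0.2],[-0.571,-0.144,0.06,0,0,0,0.2],[-0.571,-0.144,0.12,0,0,0,0.2],[-0.571,-0.144,0.18,0,0,0,0.2],[-0.571,-0.144,0.18,0,0,0,0.2],[-0.571,-0.144,0.18,0,0,0,0.2]]
  ]
}}

```text
time_s: 30.53
tool_pos: [0.5083, -0.255, 0.0349]
tool_rot: [-179.9, -0.1, 100.7]
force: [0.1, 0.3, -1.1]
grip_width: 0.031
grasp_force: 25.0
```

```bash
python3 - <<'E'
from h import *
obs()
c=look('scene'); i=c['frame'][100:220,300:460]; cv2.imwrite('pics/s7.png',cv2.resize(i,None,fx=4,fy=4,interpolation=2)[...,::-1])
o=get_obs(); f=list(o['tool_pos']*1000)+[o['tool_rot'][2]]
rows(f,[509.4,-256.3,13.8,f[3]])
E
```

```text
30.53 [ 508.3 -255.    34.9] [-1.7991e+02 -1.2000e-01  1.0073e+02] F [ 0.1  0.3 -1.1] w 31.0 g 25.0 [ 55.  22. -36. 105.  15.  58.  23.]
[-0.0025, -0.0003, 0.0741, 0.0, 0.0, -0.0]
```

View pics/s7.png

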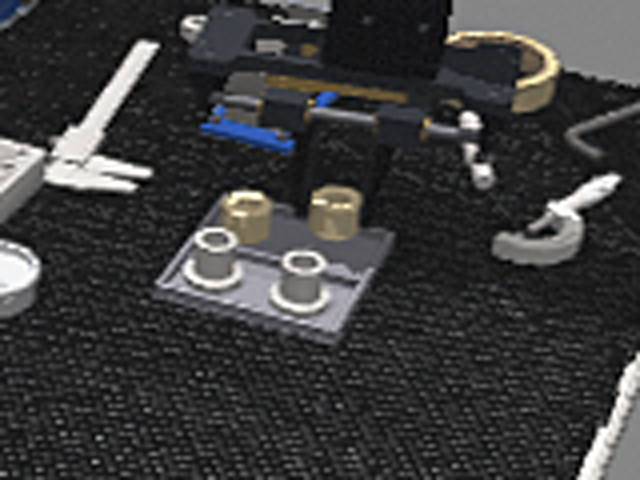

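Call:
{"api": "servo_tool", "payload": {
  "series": [
    [[0,0,0.025,0,0,0,0.2],[0,0,0.045,0,0,0,0.2],[0,0,0.058,0,0,0,0.2],[0,0,0.063,0,0,0,0.2],[0,0,0.066,0,0,0,0.2],[0,0,0.069,0,0,0,0.2],[0,0,0.072,0,0,0,0.2],[0,0,0.072,0,0,0,0.2],[0,0,0.072,0,0,0,0.2]]
  ]
}}

```text
time_s: 31.33
tool_pos: [0.509, -0.2563, 0.0142]
tool_rot: [180.0, 0.0, 100.7]
force: [-0.2, 0.7, -1.7]
grip_width: 0.0304
grasp_force: 25.0
```

Call:
{"api": "servo_tool", "payload": {
  "series": [
    [[0,0,0.001,0,0,0,0.2],[0,0,0.002,0,0,0,0.2],[0,0,0.002,0,0,0,0.2],[0,0,0.002,0,0,0,0.2]]
  ]
}}

```text
time_s: 31.67
tool_pos: [0.5091, -0.2564, 0.0138]
tool_rot: [180.0, 0.0, 100.7]
force: [-1.7, 0.4, 1.8]
grip_width: 0.0311
grasp_force: 25.0
```

Touching the floor; release, rise and look.

Call:
{"api": "servo_tool", "payload": {
  "series": [
    [[0,0,0,0,0,0,0.55],[0,0,0,0,0,0,0.55],[0,0,0,0,0,0,0.55],[0,0,0,0,0,0,0.55],[0,0,-0.06,0,0,0,0.55],[0,0,-0.16,0,0,0,0.55],[0,0,-0.28,0,0,0,0.6],[0,0,-0.4,0,0,0,0.6],[0,0,-0.5,0,0,0,0.6],[0,0,-0.5,0,0,0,0.6],[0,0,-0.5,0,0,0,0.6],[0,0,-0.5,0,0,0,0.6]]
  ]
}}

```text
time_s: 32.67
tool_pos: [0.5084, -0.2562, 0.1628]
tool_rot: [-179.9, -0.0, 100.7]
force: [0.4, 0.5, -0.9]
grip_width: 0.0524
grasp_force: 0.0
```

```bash
python3 - <<'E'
from h import *
obs()
c=look('scene'); i=c['frame'][100:380,170:460]; cv2.imwrite('pics/s8.png',cv2.resize(i,None,fx=2,fy=2,interpolation=2)[...,::-1])
for n in ('scene',):
    P=cloud(c).reshape(-1,3); P=P[~np.isnan(P).any(1)]
    for nm,(x,y,h) in dict(br=(.509,-.2563,.018),fl=(.5065,-.1962,.025),ring=(.667,.08,.025),L=(.546,.369,.038),S=(.556,.3155,.032)).items():
        q=P[(np.hypot(P[:,0]-x,P[:,1]-y)<.026)&(P[:,2]>h)&(P[:,2]<.05)]
        if len(q): m,r=cv2.minEnclosingCircle((q[:,:2]*1000).astype(np.float32)); print(n,nm,len(q),np.round(m,1),round(r,1),np.percentile(q[:,2],[10,50,95]).round(4))
E
```

```text
32.67 [ 508.4 -256.2  162.8] [-1.7995e+02 -1.0000e-02  1.0066e+02] F [ 0.4  0.5 -0.9] w 52.4 g 0.0 [ 58.  14. -39.  98.   9.  71.  27.]
scene br 87 [ 510.  -255.1] 17.1 [0.0188 0.0234 0.0256]
scene fl 69 [ 506.  -193.8] 13.7 [0.0266 0.0306 0.0342]
scene ring 226 [665.4  80.8] 22.5 [0.0266 0.0305 0.0466]
scene L 312 [544.  369.1] 16.2 [0.0404 0.043  0.0447]
scene S 190 [555.6 317.1] 14.2 [0.0353 0.0376 0.0394]
```

View pics/s8.png

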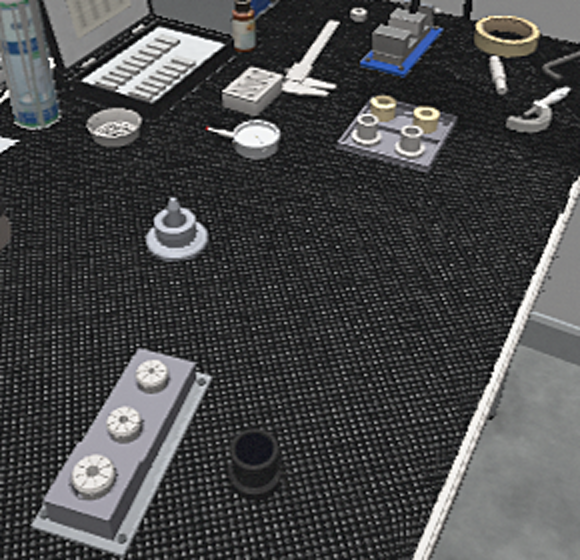

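The picture shows all five pieces in place: collets at (93,475) and (124,423), the ring on its stand at (176,225), and the bushes in the tray at (410,140) and (427,120). The dial indicator and loupe have not been moved.

```bash
python3 -c "
from cell import env
print(env.sign_off())"
```

```text
the job is handed in; nothing more can be done
None
```

The job is handed in after about 33 s of the 115 s: both collets are home in the rack, the spacer ring is flat on its stand, both bushes are upright in their tray bays, and the dial indicator and loupe were not touched.

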